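Hold the lapping wheel's hidden bolt while its backing nut runs up

ROBOT

A 6-joint arm with a two-finger parallel gripper is mounted at the origin on a cart in front of the work surface, level with it; the furniture and walls round the work are solid. World frame = base frame: x ahead of the robot, y to its left, z up, the work surface at z = 0. Lengths are in m, angles in rad, forces in N, time in s.
With the tool pointing down it reaches from about 0.35 to 0.85 m from the base axis. Payload 8.1 kg.
Tool frame: the origin (TCP) lies between the finger pads, 19 mm behind the fingertips; this is the grasp point; z points along the fingers, y is the line along which they close (so a half turn about z gives the same grasp; the last joint's range is limited). The gripper opens to 93 mm and grips with 3 to 60 N. Pads are 15 mm wide; open, the fingers measure 128 mm over their backs; the gripper's body (75 mm by 188 mm) begins 65 mm behind the grasp point.
Start: joints at [1.255, 0.13, 1.488, -0, 1.523, -0.085], TCP at [0.137, 0.584, 0.237] pointing down, gripper open.
Joint ranges: [-2.96, 2.96], [-0.89, 2.26], [0.02, 2.5], [-1.34, 4.48], [0, 2.73], [-2.66, 2.66]. Speed limits (rad/s): [2.39, 2.39, 2.79, 3.14, 3.14, 3.14].

INTERFACE

Orientations are given as a rotation vector (axis times angle).
In Python, from plant import read_state, read_camera, camera_params, robot gives the robot as it stands.
- The arm moves only by the tool carry_out, never from a script. Its argument "targets" is a list of rows, each an object of numbers: "hand": the opening in per cent of the stroke, from 0 (shut) to 100 (fully open); "x", "y", "z": the shift along the tool's x, y, z in m; "ax", "ay", "az": the turn, a rotation vector about the tool's x, y, z in rad. In form: [{"hand": .., "x": .., "y": .., "z": .., "ax": .., "ay": .., "az": ..}, ...]. A call has 1 to 8 rows; each row is the pose to reach, as a shift and turn from the pose commanded when the call began, along the tool's axes at that moment; what a row does not reach only later rows make up. A row lasts 1/8 s, in which the tool goes at most 62.5 mm and 10.7 degrees, less where a joint would pass 70% of its speed; a pose out of reach is approached as far as the arm can. A call with a gripper value outside its range is refused whole. The fingers move at their own pace and stop on an object; "newtons" is the grip in N (left out, the last holds). Time passes only in rows, so rows that repeat a pose let the fingers close. It gives the time, the measured TCP pose, the force, the opening and the grip force at its end, in the units of the state.
- read_state(): the state, without advancing time (a new reading comes with each control period).
- read_camera(name): name is "scene" or "top"; returns (picture, depth): 420x560x3 uint8, blue, green, red; 420x560 float32, m along the optical axis (not along the pixel's ray), 0 where there is no reading.
- camera_params(name): a dict with "fx", "fy", "cx", "cy" (pixels), "position" and "rotation" of the camera in the world. Camera axes: x right, y up, looking along -z (the intrinsics and any distortion apply to the point x, -y, -z); pixel columns grow to the right and rows downward; lengths in m; the calibration is good to about 2 mm. A picture is of the moment at which its call begins. camera_params takes no time and is no camera call.
- robot.close_job(): hands the job in; it is judged then, once.
The state is a dict: "t": time; "q": joint angles; "dq": joint speeds; "joint_torque": joint torques, N m; "tool_pos": TCP position; "orientation": TCP orientation; "force": force on the tool from outside, world axes, zero at the start; "wrist_torque": the same for the moment, N m; "opening": finger opening in m; "gripper_force": force on a finger pad.
Only numpy, scipy, OpenCV 4.12 (cv2) and the standard library are available. Lean on these libraries where they do the work, as an engineer would, in place of code of your own. Each camera call takes 0.05 s, during which the arm holds its last target. There are 200 camera calls.

TASK

The little lapping machine is jogging slowly, but its wheel bolt just goes round with the slack backing nut underneath. Tip the loose lid up by its bar grip, lift it off and lay it flat on the table without dropping it (there is room in front of the machine), then reach down into the gap between the steel bracket and the water pipe, grip the hex bolt head and hold it still until the nut has run up tight (about five seconds). Do not lean on the bracket or knock the things standing around, and finish still gripping the bolt head: the program ends while holding.

Things in the scene. Friction and masses are not known exactly. Their poses are not given: they have to be found in the camera images.
- lapper: Bench lapping machine, fixed: white housing 182 x 182 x 90 mm, controls on its front (-x) face; on it a grey round bowl, outer diameter 170, wall 4, rim 168 above the table, floor 94. Inside, an aluminium wheel, diameter 120, top at 118, with a washer (diameter 38) up to 121. Origin: centre of the underside, on the wheel's axis; x to the back, y to the left seen from the front.
- bracket: Specimen bracket, dark bent steel plate fixed inside the bowl across the wheel, in front of the bolt. Axes as the machine's; origin on the wheel's axis at the bowl floor, 94 mm above the table. Its upright plate runs along y (143 long), rear face at x = -25 mm, top 152 above the table (screws on its forward flange: 156).
- water_pipe: Plain steel water pipe, 8 mm thick, fixed along y behind the bolt. Axes as the machine's; origin on the wheel's axis at the bowl floor. Front face at x = +26 mm, top 142 above the table. The gap between bracket and pipe, the bolt head in its middle, is 51 mm wide, about 135 long along y, open from above.
- bolt_head: Hex bolt head, steel, pointing up at the wheel's centre: 24 mm across flats, 16.5 high. Origin: centre of its underside, 121 mm above the table; z up. One pair of flats faces +-x of this body, the others 60 and 120 deg round. It turns with washer and wheel, free at 0.25 rad/s counter-clockwise from above. The nut drags it with 0.06 N m while running up, 0.3 N m once tight.
- run_up (a joint): How far the backing nut (under the wheel, out of sight) has run up on the bolt, rad: 0 at the start, 0.8 = tight (stop). It grows, by about 0.2 rad/s, only while the bolt head is held still, and does not go back.
- lid: Round metal lid, diameter 182, 0.2 kg, loose on the bowl. Origin: centre of the underside of its plug (diameter 151, 6 mm deep, inside the rim); z up; flat plate from 6 to 9.5 mm. Black bar grip on top: 12 mm thick along the lid's x, 42 long along y, centred 64 mm from the origin along the lid's -x, top 33.5 above the origin. Origin 162 above the table on the bowl, 0 lying on the table.
- grit_tub: bystander: white tub in a brown paper cup, diameter 78, 76 high; origin centre of underside
- spray_bottle: bystander: white pump spray bottle, diameter 45, 144 high; origin centre of underside
- amber_bottle: bystander: small amber bottle, diameter 53, 106 high; origin centre of underside
- cup: bystander: clear mixing cup, diameter 63, 74 high; origin centre of underside
- wax: bystander: block of wax, 38 x 62 x 22 mm; origin centre of underside

How it is judged:
On the way, in this order (a step that is already met when the one before it is completed fails the run):
1. the lid lies flat on the table, let go and at rest (height (world z) of lid below 0.02 m and angle between lid's own z axis and vertical below 0.12 rad and contact force between the fingers and lid below 0.1 N and contact force between lid and lapper below 0.1 N and linear speed of lid below 0.03 m/s), for 0.2 s.
2. the bolt head is gripped between the fingers and has stopped turning (contact force between the fingers and bolt_head above 6 N and horizontal distance between the grasp point and bolt_head below 0.01 m and angular speed of bolt_head below 0.06 rad/s), for 0.3 s.
At the end, for the whole second after the job is handed in: The nut has run up tight (run_up above 0.76 rad), the bolt head is between the fingers (TCP within 10 mm of its axis, contact over 6 N) and does not turn (under 0.06 rad/s), and the lid lies flat on the table (origin below 20 mm, tilt under 0.12 rad), untouched and clear of the machine (all of step 1 and all of step 2 and value of joint run_up above 0.76 rad); the arm keeps its last pose, push and grip.
It fails at once if the lid is dropped (falls freely faster than 0.6 m/s) (contact force between the fingers and lid below 0.05 N and linear speed of lid above 0.6 m/s).
It fails at once if the bracket is pushed with more than 25 N (contact force between the arm and bracket above 25 N).
It fails at once if a thing standing around is shifted by more than 30 mm (distance of any of grit_tub, spray_bottle, amber_bottle, cup, wax from where it was at the start of the episode above 0.03 m).
It also fails if it takes over 67 s, if anything falls off the work surface, if the arm or the gripper's body presses on something with over 40 N, if the wrist force passes 120 N, or if a joint passes its speed limit or range.

## Working session

There is one attempt and no reset: what is moved stays moved. The work goes in short steps, Python scripts to look and compute and a tool call to move; the robot and the scene stay as the last step left them, time stands still between calls to the robot, and variables do not carry over. Pictures are saved under pics/ and viewed, at most 10 in all, crops included, and the job is handed in when it is done.

Besides the shell and the picture viewer there is one more tool, called after "Call:" as a command line: name --argument value ..., lists and objects as JSON in quotes. carry_out: Moves the arm, as the interface text tells. Its arguments: {"type":"object","properties":{"targets":{"type":"array","items":{"type":"object","properties":{"hand":{"type":"number"},"x":{"type":"number"},"y":{"type":"number"},"z":{"type":"number"},"ax":{"type":"number"},"ay":{"type":"number"},"az":{"type":"number"}}}},"newtons":{"type":"number"}},"required":["targets"]}

```bash
mkdir -p pics; ls; cat > h.py <<'E'
import numpy as np, cv2
from plant import read_state, read_camera, camera_params, robot
from scipy.spatial.transform import Rotation as R
def rot(p):
    r=np.array(p["rotation"],float)
    return r if r.shape==(3,3) else (R.from_rotvec(r).as_matrix() if r.size==3 else R.from_quat(r).as_matrix())
def pts(name,d):
    p=camera_params(name); v,u=np.indices(d.shape)
    c=np.stack([(u-p["cx"])/p["fx"]*d,-(v-p["cy"])/p["fy"]*d,-d],-1)
    return c@rot(p).T+np.array(p["position"])
def ray(name,u,v,z):
    p=camera_params(name); w=rot(p)@np.array([(u-p["cx"])/p["fx"],-(v-p["cy"])/p["fy"],-1]); o=np.array(p["position"])
    return o+w*(z-o[2])/w[2]
E
python3 - <<'E'
from h import *
print(read_state())
for n in("scene","top"):
    print(camera_params(n)); i,d=read_camera(n); cv2.imwrite(f"pics/{n}0.png",i); np.save(f"{n}0.npy",d); print((d==0).mean(),d.max())
E
```

```text
pics
{'t': 0.0, 'q': array([ 1.25462761e+00,  1.31165569e-01,  1.48926906e+00, -1.41946615e-05,
        1.52300155e+00, -8.54031277e-02]), 'dq': array([-1.26917786e-03, -3.23443939e-05,  3.73426408e-04, -1.98674137e-05,
        1.28801282e-03,  6.65211207e-04]), 'joint_torque': array([-1.08584631e-03, -5.59849191e+01, -4.91755986e+01,  7.68105453e-02,
        3.57461767e-02, -1.81991963e-04]), 'tool_pos': array([0.1370519 , 0.58358836, 0.2363904 ]), 'orientation': array([-3.61640006e-01, -3.12035096e+00,  2.84175144e-03]), 'force': array([-0.54596192, -0.45333745, -0.9436287 ]), 'wrist_torque': array([-0.03660301,  0.04673392, -0.0052779 ]), 'gripper_force': 0.0, 'opening': 0.09290277686788354}
{'fx': 477.9454287692528, 'fy': 477.9454287692528, 'cx': 271.3075528857207, 'cy': 205.97511258269174, 'position': array([-0.09866137, -0.56074242,  0.83843274]), 'rotation': array([ 0.85288472, -0.38387248, -0.76340781])}
0.011883503401360544 3.9998446
{'fx': 390.42433363488317, 'fy': 390.42433363488317, 'cx': 279.03837322297363, 'cy': 212.51553938606665, 'position': array([0.45826267, 0.03263142, 1.05845128]), 'rotation': array([ 0.13880814, -0.09760272, -1.55641549])}
0.004124149659863945 2.05405
```

View pics/scene0.png

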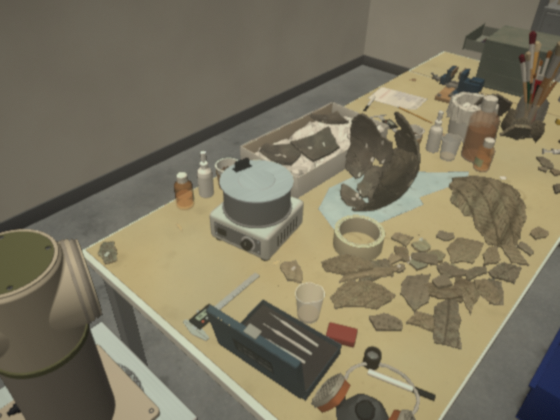

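View pics/top0.png

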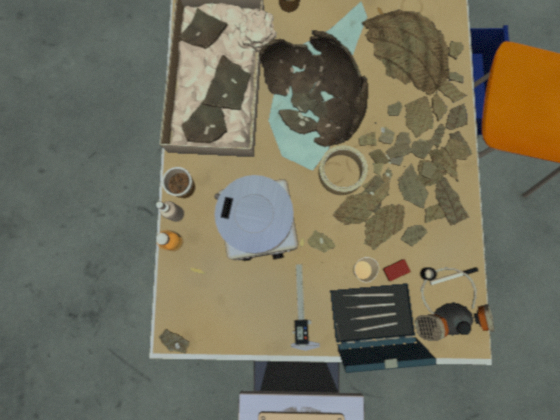

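The scene view shows the lid at (257,180) with its black grip at about (242,165). In the top view the lid is at (255,214) and the grip at (227,208), on the left of the lid. The table in front of the machine is free around (235,305). Next I measure the lid, grip and housing in both views.

```bash
python3 - <<'E'
from h import *
out={}
for n,(u0,u1,v0,v1) in {"top":(205,305,165,268),"scene":(205,310,145,265)}.items():
    i=cv2.imread(f"pics/{n}0.png"); d=np.load(f"{n}0.npy"); P=pts(n,d)
    m=np.zeros(d.shape,bool); m[v0:v1,u0:u1]=1
    Z=P[...,2]
    zl=Z[m&(Z>.16)&(Z<.185)]; zm=np.median(zl)
    top=m&(abs(Z-zm)<.006)
    cs,_=cv2.findContours(top.astype(np.uint8)*255,cv2.RETR_EXTERNAL,cv2.CHAIN_APPROX_NONE)
    c=max(cs,key=cv2.contourArea)
    W=np.array([ray(n,u,v,zm)[:2] for u,v in c[:,0]])
    h=cv2.convexHull(W.astype(np.float32))[:,0]; (cc,r)=cv2.minEnclosingCircle(h)
    print(n,"lid z",zm,"circle",cc,r)
    dark=m&(i.max(2)<60); dark[int(v0+ (v1-v0)*.6):]=0
    k,l,s,ct=cv2.connectedComponentsWithStats(dark.astype(np.uint8)); b=1+np.argmax(s[1:,4]); g=l==b
    print("dark",s[b],ct[b],"depth z pct",np.percentile(Z[g],[5,50,95]))
    t=g&(Z>np.percentile(Z[g],95)-.006); 
    cs,_=cv2.findContours(t.astype(np.uint8),cv2.RETR_EXTERNAL,cv2.CHAIN_APPROX_NONE); c=max(cs,key=cv2.contourArea)
    zt=np.median(Z[t]); W=np.array([ray(n,u,v,zt)[:2] for u,v in c[:,0]])
    print("grip top z",zt,cv2.minAreaRect((W*1000).astype(np.float32)), "mean",P[t].mean(0))
    hs=m&(abs(Z-.09)<.006); print("housing top px",hs.sum())
    w=(P[hs][:,:2]*1000).astype(np.float32); print(cv2.minAreaRect(w))
# bystanders / obstacles map from top
d=np.load("top0.npy"); P=pts("top",d); print("table z",np.median(P[280:330,200:280,2]))
m=((P[...,2]>.008)).astype(np.uint8); m[:,:150]=0
k,l,s,ct=cv2.connectedComponentsWithStats(m)
for b in range(1,k):
    q=P[l==b]
    if s[b,4]>12: print(s[b],"x",q[:,0].min().round(3),q[:,0].max().round(3),"y",q[:,1].min().round(3),q[:,1].max().round(3),"z",q[:,2].max().round(3))
E
```

```text
top lid z 0.17119934976731993 circle (0.5913028120994568, 0.11465536057949066) 0.09093223512172699
dark [222 198  10  20 126] [226.38888889 207.42063492] depth z pct [0.1734182  0.19312491 0.19674746]
grip top z 0.19451063556164422 ((602.6712036132812, 176.31678771972656), (10.497934341430664, 39.64678192138672), 77.99473571777344) mean [0.60090264 0.17482291 0.20490333]
housing top px 591
((590.91015625, 113.98002624511719), (177.0471649169922, 178.23110961914062), 10.756793975830078)
scene lid z 0.17203696578964145 circle (0.5917522311210632, 0.11401987075805664) 0.09306740760803223
dark [235 159  14  12 103] [241.49514563 164.45631068] depth z pct [0.17300047 0.18378797 0.19401009]
grip top z 0.19162598208855597 ((600.9727172851562, 175.515625), (13.817384719848633, 35.354530334472656), 87.0210952758789) mean [0.60001425 0.1750805  0.19197369]
housing top px 955
((655.9041137695312, 196.67921447753906), (435.6379089355469, 275.8215026855469), 39.10612869262695)
table z -0.0007768918480418607
[  160     0   209   157 22748] x 0.458 1.238 y -0.15 0.378 z 1.058
[279   0  22  11 192] 
[... 710 characters left out ...]
8  21 391] x 0.591 0.634 y 0.322 0.364 z 0.146
[401 225  26  21 290] x 0.458 0.587 y -0.333 0.033 z 1.058
[156 230  27  21 451] x 0.458 0.561 y 0.033 0.37 z 1.058
[308 230  28  23 357] x 0.512 0.57 y -0.09 -0.017 z 0.018
[354 257  26  26 314] x 0.436 0.498 y -0.192 0.033 z 1.058
[384 259  27  22 364] x 0.441 0.496 y -0.283 0.033 z 1.058
[ 415  267   80   75 2638] x 0.295 0.477 y -0.491 0.033 z 1.058
[361 269   6   8  13] x 0.45 0.468 y -0.171 -0.157 z 0.01
[ 330  283  107   90 6906] x 0.243 0.458 y -0.291 0.033 z 1.058
[293 320  19  25 314] x 0.274 0.458 y -0.026 0.033 z 1.058
[160 330  30  23 328] x 0.249 0.458 y 0.033 0.368 z 1.058
[259 412  86   8 566] x 0.091 0.458 y -0.108 0.105 z 1.058
```

```bash
cat >> h.py <<'E'
def shift(x,y,z,yaw):
    "tool shift/turn to put TCP at x,y,z, pointing down, tool y at yaw deg (mod 180)"
    s=read_state(); T=R.from_rotvec(s["orientation"]); a=np.radians(yaw)
    best=None
    for k in(0,np.pi):
        yv=np.array([np.cos(a+k),np.sin(a+k),0]); zv=np.array([0,0,-1.]); M=np.c_[np.cross(yv,zv),yv,zv]
        w=(T.inv()*R.from_matrix(M)).as_rotvec()
        if best is None or np.linalg.norm(w)<np.linalg.norm(best): best=w
    print("shift",T.inv().apply(np.array([x,y,z])-s["tool_pos"]).round(4),"turn",best.round(4),"t",s["t"])
E
python3 -c "
from h import *
shift(.602,.1765,.236,80.4)"
```

```text
shift [-0.5457 -0.29    0.0009] turn [-0.0016 -0.0002 -0.0633] t 0.1
```

Call:
carry_out --targets '[{"hand":100,"x":-0.053,"y":-0.028,"z":0,"az":-0.02},{"hand":80,"x":-0.106,"y":-0.056,"z":0,"az":-0.063},{"hand":60,"x":-0.159,"y":-0.084,"z":0,"az":-0.063},{"hand":60,"x":-0.212,"y":-0.113,"z":0,"az":-0.063},{"hand":60,"x":-0.265,"y":-0.141,"z":0,"az":-0.063},{"hand":60,"x":-0.318,"y":-0.169,"z":0,"az":-0.063},{"hand":60,"x":-0.371,"y":-0.197,"z":0,"az":-0.063},{"hand":60,"x":-0.424,"y":-0.225,"z":0,"az":-0.063}]'

```text
schema error: expected keys hand, x, y, z, ax, ay, az
```

```bash
python3 -c "
from h import *
s=read_state();print(s['tool_pos'],s['opening'])
shift(.602,.1765,.236,80.4)"
```

```text
[0.13708515 0.58365204 0.23651512] 0.09279877360145967
shift [-0.5457 -0.29    0.0009] turn [-0.0016 -0.0002 -0.0633] t 0.1
```

Call:
carry_out --targets '[{"hand":100,"x":-0.053,"y":-0.028,"z":0,"ax":0,"ay":0,"az":-0.02},{"hand":80,"x":-0.106,"y":-0.056,"z":0,"ax":0,"ay":0,"az":-0.063},{"hand":60,"x":-0.159,"y":-0.084,"z":0,"ax":0,"ay":0,"az":-0.063},{"hand":60,"x":-0.212,"y":-0.113,"z":0,"ax":0,"ay":0,"az":-0.063},{"hand":60,"x":-0.265,"y":-0.141,"z":0,"ax":0,"ay":0,"az":-0.063},{"hand":60,"x":-0.318,"y":-0.169,"z":0,"ax":0,"ay":0,"az":-0.063},{"hand":60,"x":-0.371,"y":-0.197,"z":0,"ax":0,"ay":0,"az":-0.063},{"hand":60,"x":-0.424,"y":-0.225,"z":0,"ax":0,"ay":0,"az":-0.063}]'

```text
t: 1.1
tool_pos: [0.4996, 0.2665, 0.2371]
orientation: [-0.263, -3.13, 0.0]
force: [-0.3, 0.5, 0.9]
opening: 0.0558
gripper_force: 0.0
```

```bash
python3 -c "
from h import *
s=read_state();print(s['tool_pos'],s['opening'])
shift(.602,.1765,.236,80.4)"
```

```text
[0.49958035 0.26649709 0.23712027] 0.05582374215953385
shift [-0.116  -0.0716  0.0011] turn [-0.     -0.0004 -0.0003] t 1.1
```

Call:
carry_out --targets '[{"hand":60,"x":-0.05,"y":-0.031,"z":0,"ax":0,"ay":0,"az":0},{"hand":60,"x":-0.1,"y":-0.062,"z":0,"ax":0,"ay":0,"az":0},{"hand":60,"x":-0.117,"y":-0.072,"z":0,"ax":0,"ay":0,"az":0},{"hand":60,"x":-0.117,"y":-0.072,"z":0,"ax":0,"ay":0,"az":0}]' --newtons 40

```text
t: 1.6
tool_pos: [0.602, 0.1768, 0.2366]
orientation: [-0.266, -3.129, 0.0]
force: [0.0, 0.3, -0.5]
opening: 0.0558
gripper_force: 0.0
```

```bash
python3 -c "
from h import *
for n in('top','scene'):
    i,d=read_camera(n); c=i[150:270,170:330] if n=='top' else i[110:230,170:330]; c=cv2.resize(c,None,fx=2.5,fy=2.5,interpolation=cv2.INTER_CUBIC); globals()[n]=c
cv2.imwrite('pics/g1.png',np.vstack([top,scene]))
shift(.602,.1765,.193,80.4)"
```

```text
shift [-0.0015 -0.0019  0.0441] turn [ 0.0002 -0.0011  0.0004] t 1.7
```

View pics/g1.png

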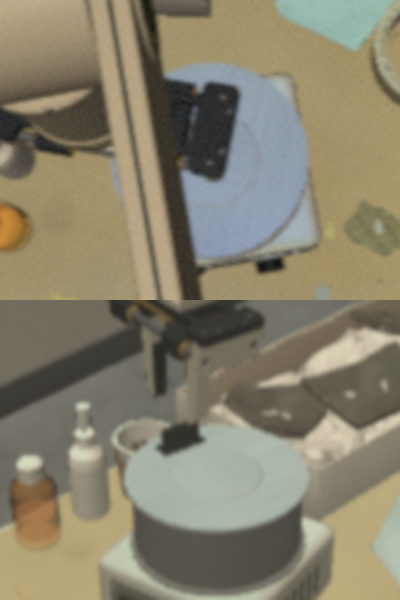

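The crop shows the two fingers at about (155,375) and (188,400), straddling and above the bar at (180,438). I descend and close.

Call:
carry_out --targets '[{"hand":60,"x":0,"y":0,"z":0.022,"ax":0,"ay":0,"az":0},{"hand":60,"x":0,"y":0,"z":0.044,"ax":0,"ay":0,"az":0},{"hand":60,"x":0,"y":0,"z":0.044,"ax":0,"ay":0,"az":0},{"hand":0,"x":0,"y":0,"z":0.044,"ax":0,"ay":0,"az":0},{"hand":0,"x":0,"y":0,"z":0.044,"ax":0,"ay":0,"az":0},{"hand":0,"x":0,"y":0,"z":0.044,"ax":0,"ay":0,"az":0},{"hand":0,"x":0,"y":0,"z":0.044,"ax":0,"ay":0,"az":0},{"hand":0,"x":0,"y":0,"z":0.044,"ax":0,"ay":0,"az":0}]' --newtons 50

```text
t: 2.7
tool_pos: [0.6019, 0.1776, 0.1936]
orientation: [0.263, 3.13, 0.0]
force: [1.7, 0.1, 0.2]
opening: 0.0116
gripper_force: 49.9
```

Call:
carry_out --targets '[{"hand":0,"x":0,"y":0,"z":-0.004,"ax":0,"ay":0,"az":0},{"hand":0,"x":0,"y":0,"z":-0.012,"ax":0,"ay":0,"az":0},{"hand":0,"x":0,"y":0,"z":-0.024,"ax":0,"ay":0,"az":0},{"hand":0,"x":0,"y":0,"z":-0.036,"ax":0,"ay":0,"az":0},{"hand":0,"x":0,"y":0,"z":-0.048,"ax":0,"ay":0,"az":0},{"hand":0,"x":0,"y":0,"z":-0.06,"ax":0,"ay":0,"az":0},{"hand":0,"x":0,"y":0,"z":-0.06,"ax":0,"ay":0,"az":0}]' --newtons 50

```text
t: 3.58
tool_pos: [0.6026, 0.1777, 0.2552]
orientation: [0.263, 3.128, 0.001]
force: [-0.0, 0.2, -1.3]
opening: 0.0119
gripper_force: 49.9
```

```bash
python3 -c "
from h import *
n='scene'
i,d=read_camera(n);cv2.imwrite('pics/l1.png',cv2.resize(i[80:260,150:370],None,fx=2.5,fy=2.5))
P=pts(n,d); hsv=cv2.cvtColor(i,cv2.COLOR_BGR2HSV)
s=read_state(); print(s['tool_pos'],s['force'],s['wrist_torque'],s['opening'])
m=np.zeros(d.shape,bool);m[120:230,200:320]=1
m&=(i[...,0]>130)&(i[...,0].astype(int)>i[...,2]+8)&(abs(P[...,0]-.59)<.12)&(abs(P[...,1]-.114)<.11)&(P[...,2]>.18)
q=P[m]; print(len(q)); A=np.c_[q[:,:2]-[.59,.114],np.ones(len(q))]; print(np.linalg.lstsq(A,q[:,2],rcond=None)[0], q.min(0),q.max(0))
"
```

```text
[0.60219255 0.17762866 0.25416433] [ 0.17603697  0.11408558 -2.09594691] [ 0.16218482 -0.05425968 -0.05609473] 0.011405106645085705
0Traceback (most recent call last):
  File "<string>", line 9, in <module>
    q=P[m]; print(len(q)); A=np.c_[q[:,:2]-[.59,.114],np.ones(len(q))]; print(np.linalg.lstsq(A,q[:,2],rcond=None)[0], q.min(0),q.max(0))
                                                                                                                       ~~~~~^^^
    return umr_minimum(a, axis, None, out, keepdims, initial, where)
ValueError: zero-size array to reduction operation minimum which has no identity
```

View pics/l1.png

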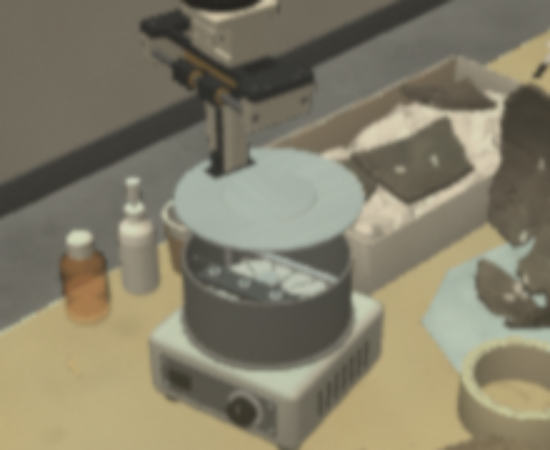

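The crop shows the lid held about level at (270,200), above the bowl and free of it. The bracket and pipe are just visible inside the bowl. I check the lid tilt and the table edge.

```bash
cat >> h.py <<'E'
def tilt(lo,hi,c,n='scene'):
    i,d=read_camera(n); P=pts(n,d)
    m=(d>0)&(np.hypot(P[...,0]-c[0],P[...,1]-c[1])<.085)&(P[...,2]>lo)&(P[...,2]<hi)
    q=P[m]
    for _ in range(6):
        A=np.c_[q[:,:2]-c,np.ones(len(q))]; f=np.linalg.lstsq(A,q[:,2],rcond=None)[0]; r=q[:,2]-A@f; q=q[abs(r)<max(.004,1.5*r.std())]
    print("plane",f.round(4),len(q))
E
python3 -c "
from h import *
tilt(.2,.26,[.591,.114])
print(ray('top',220,356,0),ray('top',298,300,0),ray('top',190,335,0.02))
shift(.391,.1735,.254,80.4)"
```

```text
plane [0.0021 0.0044 0.2325] 2084
[0.23912616 0.21062332 0.        ] [0.38495492 0.00825535 0.        ] [0.29379321 0.28691283 0.02      ]
shift [ 0.2072 -0.0392 -0.0006] turn [ 0.     -0.     -0.0002] t 3.675
```

Call:
carry_out --targets '[{"hand":0,"x":0.025,"y":-0.003,"z":0,"ax":0,"ay":0,"az":0},{"hand":0,"x":0.06,"y":-0.007,"z":0,"ax":0,"ay":0,"az":0},{"hand":0,"x":0.1,"y":-0.012,"z":0,"ax":0,"ay":0,"az":0},{"hand":0,"x":0.14,"y":-0.016,"z":0,"ax":0,"ay":0,"az":0},{"hand":0,"x":0.18,"y":-0.021,"z":0,"ax":0,"ay":0,"az":0},{"hand":0,"x":0.21,"y":-0.0245,"z":0.01,"ax":0,"ay":0,"az":0},{"hand":0,"x":0.21,"y":-0.0245,"z":0.03,"ax":0,"ay":0,"az":0},{"hand":0,"x":0.21,"y":-0.0245,"z":0.06,"ax":0,"ay":0,"az":0}]'

```text
t: 4.68
tool_pos: [0.3908, 0.1887, 0.1933]
orientation: [0.262, 3.129, 0.001]
force: [0.3, 0.6, -2.3]
opening: 0.0114
gripper_force: 49.9
```

Call:
carry_out --targets '[{"hand":0,"x":0,"y":0,"z":0.03,"ax":0,"ay":0,"az":0},{"hand":0,"x":0,"y":0,"z":0.06,"ax":0,"ay":0,"az":0},{"hand":0,"x":0,"y":0,"z":0.09,"ax":0,"ay":0,"az":0},{"hand":0,"x":0,"y":0,"z":0.115,"ax":0,"ay":0,"az":0},{"hand":0,"x":0,"y":0,"z":0.135,"ax":0,"ay":0,"az":0},{"hand":0,"x":0,"y":0,"z":0.145,"ax":0,"ay":0,"az":0},{"hand":0,"x":0,"y":0,"z":0.15,"ax":0,"ay":0,"az":0},{"hand":0,"x":0,"y":0,"z":0.15,"ax":0,"ay":0,"az":0}]'

```text
t: 5.68
tool_pos: [0.3908, 0.1885, 0.0436]
orientation: [0.263, 3.13, 0.0]
force: [-0.6, 0.1, -3.2]
opening: 0.0121
gripper_force: 49.9
```

```bash
python3 -c "
from h import *
s=read_state(); print(s['tool_pos'],s['force'],s['opening'])
tilt(.0,.08,[.38,.125],'top'); tilt(.0,.08,[.38,.125])
"
```

```text
[0.39082124 0.1884964  0.04362592] [-0.57395678  0.05159253 -3.16378967] 0.01205483447339191
plane [-0.0007  0.0035  0.0213] 1989
plane [0.003  0.0035 0.0225] 2662
```

Call:
carry_out --targets '[{"hand":0,"x":0,"y":0,"z":0.005,"ax":0,"ay":0,"az":0},{"hand":0,"x":0,"y":0,"z":0.009,"ax":0,"ay":0,"az":0},{"hand":0,"x":0,"y":0,"z":0.011,"ax":0,"ay":0,"az":0},{"hand":0,"x":0,"y":0,"z":0.012,"ax":0,"ay":0,"az":0},{"hand":0,"x":0,"y":0,"z":0.012,"ax":0,"ay":0,"az":0}]' --newtons 50

```text
t: 6.4
tool_pos: [0.3908, 0.1885, 0.0315]
orientation: [0.263, 3.13, -0.0]
force: [0.3, 0.3, -0.8]
opening: 0.0117
gripper_force: 49.9
```

Call:
carry_out --targets '[{"hand":0,"x":0,"y":0,"z":0.001,"ax":0,"ay":0,"az":0},{"hand":50,"x":0,"y":0,"z":0.001,"ax":0,"ay":0,"az":0},{"hand":50,"x":0,"y":0,"z":0.001,"ax":0,"ay":0,"az":0},{"hand":50,"x":0,"y":0,"z":0,"ax":0,"ay":0,"az":0},{"hand":50,"x":0,"y":0,"z":-0.01,"ax":0,"ay":0,"az":0},{"hand":50,"x":0,"y":0,"z":-0.05,"ax":0,"ay":0,"az":0},{"hand":50,"x":0,"y":0,"z":-0.11,"ax":0,"ay":0,"az":0},{"hand":50,"x":0,"y":0,"z":-0.17,"ax":0,"ay":0,"az":0}]'

```text
t: 7.4
tool_pos: [0.3903, 0.1883, 0.2038]
orientation: [0.263, 3.13, 0.0]
force: [2.0, -0.1, 0.8]
opening: 0.0464
gripper_force: 0.0
```

```bash
python3 -c "
from h import *
s=read_state(); print(s['tool_pos'],s['force'],s['opening'])
tilt(-.01,.05,[.38,.125])
for n in('top','scene'):
    i,d=read_camera(n); print(read_state()['t']); cv2.imwrite('pics/%s2.png'%n,i); np.save(n+'2.npy',d)
    c=i[160:270,200:310] if n=='top' else i[150:260,200:310]; globals()[n]=cv2.resize(c,None,fx=3.6,fy=3.6,interpolation=cv2.INTER_CUBIC)
cv2.imwrite('pics/b1.png',np.hstack([top,scene]))
"
```

```text
[0.39029301 0.18830769 0.20376108] [ 2.04252934 -0.12693348  0.78828111] 0.04640574724074014
plane [0.0018 0.0051 0.0101] 2681
7.5
7.55
```

View pics/b1.png

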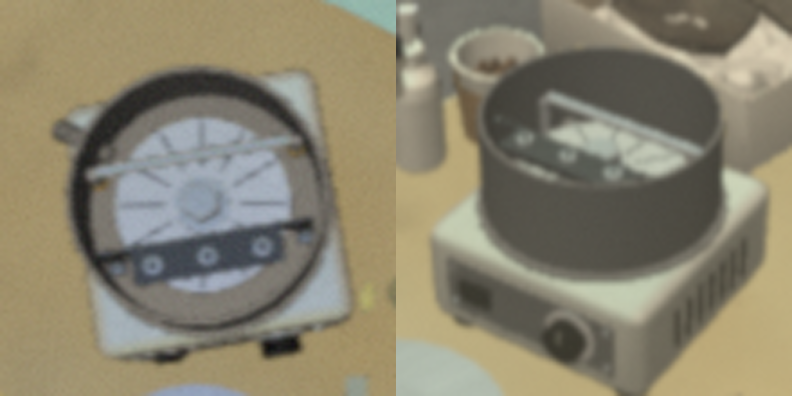

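The lid lies flat on the table (plate top 10 mm). In the top crop the bolt head is at (205,200), the pipe above it along (90,175)-(315,140), and the bracket below it. I now measure the axis, the gap yaw and the hex phase from a short burst of frames.

```bash
python3 - <<'E'
from h import *
F=[];T=[]
for k in range(48):
    i,d=read_camera("top"); T.append(read_state()["t"]); F.append(i)
np.savez("burst.npz",F=np.array([f[160:270,200:310] for f in F]),T=T)
# axis by triangulation of head pixel
def pr(n,u,v):
    p=camera_params(n); w=rot(p)@np.array([(u-p["cx"])/p["fx"],-(v-p["cy"])/p["fy"],-1]); return np.array(p["position"]),w/np.linalg.norm(w)
a,u=pr("top",256.9,215.6); b,v=pr("scene",256.7,187.5)
s=np.linalg.lstsq(np.c_[u,-v],b-a,rcond=None)[0]; print("triang",a+s[0]*u,b+s[1]*v)
print("ray .1375",ray("top",256.9,215.6,.1375))
q=[ray("top",200+x/3.6,160+y/3.6,.142) for x,y in((90,175),(315,140))]; e=q[0]-q[1]; print("pipe",q,np.degrees(np.arctan2(e[1],e[0])))
d=np.load("top2.npy");P=pts("top",d)
print("depth around head",P[210:222,252:263,2].round(3)[::2])
# wheel visible circle: bowl rim fit
m=np.zeros(d.shape,bool);m[160:265,205:305]=1; m&=abs(P[...,2]-.168)<.004
c,r=cv2.minEnclosingCircle((P[m][:,:2]*1000).astype(np.float32)); print("rim",c,r)
# super-resolved derotated mean
S=8; z=np.load("burst.npz"); c0=np.array([56.9,55.6]); acc=0
p=camera_params("top")
for f,t in zip(z["F"],z["T"]):
    A=cv2.getRotationMatrix2D(tuple(c0),-np.degrees(.25*(t-z["T"][0])),S)  # undo ccw turn
    A[:,2]+=np.array([200,200])-c0
    acc=acc+cv2.warpAffine(f,A,(400,400),flags=cv2.INTER_CUBIC).astype(float)
acc/=len(T); print("T0,T1",T[0],T[-1])
m1=F[0][160:270,200:310]; one=cv2.resize(m1[31:81,32:82],(400,400),interpolation=cv2.INTER_CUBIC)
cv2.imwrite("pics/der.png",np.hstack([np.clip(acc,0,255).astype(np.uint8),one])); np.save("acc.npy",acc)
E
```

```text
triang [0.58815535 0.10939906 0.15128375] [0.58695722 0.11054655 0.1512093 ]
ray .1375 [0.59012897 0.11056549 0.1375    ]
pipe [array([0.60562526, 0.18683094, 0.142     ]), array([0.63045064, 0.03790044, 0.142     ])] 99.46368258265787
depth around head [[0.121 0.121 0.117 0.133 0.135 0.118 0.119 0.12  0.121 0.119 0.117]
 [0.135 0.136 0.137 0.137 0.136 0.138 0.138 0.136 0.135 0.118 0.123]
 [0.136 0.137 0.138 0.137 0.137 0.138 0.137 0.135 0.136 0.124 0.117]
 [0.136 0.137 0.138 0.137 0.138 0.134 0.135 0.139 0.137 0.123 0.119]
 [0.135 0.137 0.135 0.138 0.137 0.135 0.138 0.14  0.137 0.125 0.12 ]
 [0.118 0.122 0.134 0.135 0.133 0.136 0.127 0.118 0.122 0.117 0.119]]
rim (591.621826171875, 113.65606689453125) 84.7392349243164
T0,T1 7.6 9.95
```

View pics/der.png

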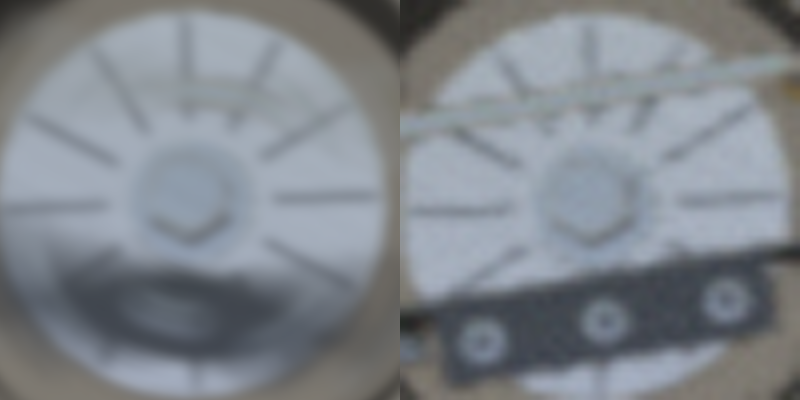

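The derotated picture shows the hex head centred at (187,197). One corner points straight down at (187,240), so at t≈7.55 a pair of flats faced image left and right. The slots come out sharp, which confirms the 0.25 rad/s turn.

```bash
python3 - <<'E'
from h import *
a=np.load("acc.npy"); print("axis",ray("top",256.9-13/8,215.6-3/8,.1375))
g=cv2.GaussianBlur(a.mean(2),(0,0),3); gx=cv2.Sobel(g,cv2.CV_64F,1,0);gy=cv2.Sobel(g,cv2.CV_64F,0,1)
v,u=np.indices(g.shape); r=np.hypot(u-187,v-197); m=(r>30)&(r<48)&(v>205)
th=np.arctan2(-gy,gx)[m]; w=np.hypot(gx,gy)[m]**2
print("edge normals img deg mod60",np.degrees(np.angle((w*np.exp(6j*th)).sum()))/6, abs((w*np.exp(6j*th)).sum())/w.sum())
shift(.591,.114,.21,100)
E
```

```text
axis [0.59099724 0.11447212 0.1375    ]
edge normals img deg mod60 1.7937521375711105 0.4236622709205254
shift [-0.2099 -0.04   -0.0085] turn [ 0.000e+00  1.000e-04 -3.423e-01] t 9.95
```

Call:
carry_out --targets '[{"hand":50,"x":-0.04,"y":-0.008,"z":-0.008,"ax":0,"ay":0,"az":-0.1},{"hand":50,"x":-0.09,"y":-0.018,"z":-0.008,"ax":0,"ay":0,"az":-0.2},{"hand":50,"x":-0.14,"y":-0.027,"z":-0.008,"ax":0,"ay":0,"az":-0.3},{"hand":50,"x":-0.185,"y":-0.035,"z":-0.008,"ax":0,"ay":0,"az":-0.34},{"hand":50,"x":-0.21,"y":-0.04,"z":-0.008,"ax":0,"ay":0,"az":-0.342},{"hand":50,"x":-0.21,"y":-0.04,"z":-0.008,"ax":0,"ay":0,"az":-0.342}]' --newtons 50

```text
t: 10.7
tool_pos: [0.592, 0.1131, 0.2088]
orientation: [0.271, -3.129, 0.0]
force: [-0.5, -0.6, -0.7]
opening: 0.0468
gripper_force: 0.0
```

```bash
python3 - <<'E'
from h import *
s=read_state(); print(s['tool_pos'],s['opening'],s['force'])
i,d=read_camera('scene'); cv2.imwrite('pics/d1.png',cv2.resize(i[100:260,170:350],None,fx=3,fy=3,interpolation=cv2.INTER_CUBIC))
tilt(-.01,.05,[.38,.125])
shift(.591,.1142,.144,100)
E
```

```text
[0.59196297 0.11305644 0.2087607 ] 0.04681089204791181 [-0.51078532 -0.61003457 -0.66412615]
plane [0.0015 0.003  0.0101] 2642
shift [-0.0006 -0.0001  0.065 ] turn [ 0.0003 -0.0011 -0.0005] t 10.8
```

View pics/d1.png

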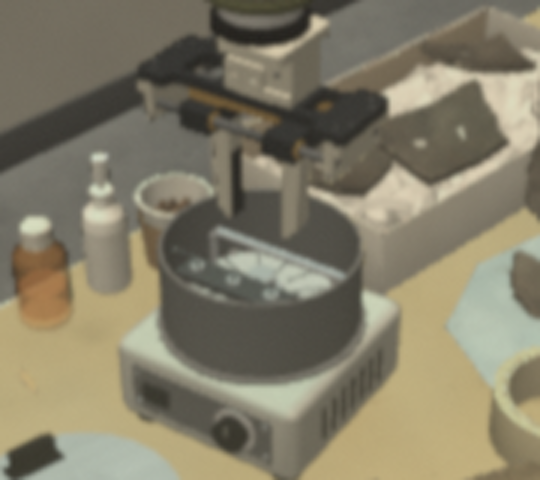

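The fingers hang above the gap at (228,215) and (293,235), with the pipe and bracket to either side. I lower them now so that the closing comes at t≈12.2.

Call:
carry_out --targets '[{"hand":50,"x":0,"y":0,"z":0.01,"ax":0,"ay":0,"az":0},{"hand":50,"x":0,"y":0,"z":0.022,"ax":0,"ay":0,"az":0},{"hand":50,"x":0,"y":0,"z":0.034,"ax":0,"ay":0,"az":0},{"hand":50,"x":0,"y":0,"z":0.046,"ax":0,"ay":0,"az":0},{"hand":50,"x":0,"y":0,"z":0.056,"ax":0,"ay":0,"az":0},{"hand":50,"x":0,"y":0,"z":0.062,"ax":0,"ay":0,"az":0},{"hand":50,"x":0,"y":0,"z":0.065,"ax":0,"ay":0,"az":0},{"hand":50,"x":0,"y":0,"z":0.065,"ax":0,"ay":0,"az":0}]'

```text
t: 11.8
tool_pos: [0.5912, 0.1139, 0.1445]
orientation: [-0.273, 3.13, -0.0]
force: [-0.2, 0.6, -0.6]
opening: 0.0468
gripper_force: 0.0
```

Call:
carry_out --targets '[{"hand":40,"x":0,"y":0,"z":0,"ax":0,"ay":0,"az":0},{"hand":0,"x":0,"y":0,"z":0,"ax":0,"ay":0,"az":0},{"hand":0,"x":0,"y":0,"z":0,"ax":0,"ay":0,"az":0},{"hand":0,"x":0,"y":0,"z":0,"ax":0,"ay":0,"az":0},{"hand":0,"x":0,"y":0,"z":0,"ax":0,"ay":0,"az":0},{"hand":0,"x":0,"y":0,"z":0,"ax":0,"ay":0,"az":0}]' --newtons 50

```text
t: 12.55
tool_pos: [0.5911, 0.1149, 0.1449]
orientation: [-0.274, 3.129, 0.002]
force: [-2.0, 5.1, 2.3]
opening: 0.0238
gripper_force: 49.9
```

The opening is 23.8 mm, so the fingers are on the flats. I hold and watch.

```bash
python3 - <<'E'
from h import *
for k in range(100):
    i,d=read_camera('scene')
    if k%20==0 or k==99:
        s=read_state(); print(round(s['t'],2),s['opening'].round(4),s['gripper_force'],s['force'].round(1),s['wrist_torque'].round(3),s['tool_pos'].round(4),s['orientation'].round(3))
E
```

```text
Traceback (most recent call last):
AttributeError: 'float' object has no attribute 'round'
```

Call:
carry_out --targets '[{"hand":0,"x":0,"y":0,"z":0,"ax":0,"ay":0,"az":0},{"hand":0,"x":0,"y":0,"z":0,"ax":0,"ay":0,"az":0},{"hand":0,"x":0,"y":0,"z":0,"ax":0,"ay":0,"az":0},{"hand":0,"x":0,"y":0,"z":0,"ax":0,"ay":0,"az":0},{"hand":0,"x":0,"y":0,"z":0,"ax":0,"ay":0,"az":0},{"hand":0,"x":0,"y":0,"z":0,"ax":0,"ay":0,"az":0},{"hand":0,"x":0,"y":0,"z":0,"ax":0,"ay":0,"az":0},{"hand":0,"x":0,"y":0,"z":0,"ax":0,"ay":0,"az":0}]'

```text
t: 13.6
tool_pos: [0.5911, 0.1148, 0.1448]
orientation: [-0.274, 3.129, 0.002]
force: [-1.7, 5.2, 3.3]
opening: 0.0235
gripper_force: 49.9
```

```bash
python3 - <<'E'
from h import *
for k in range(110):
    i,d=read_camera('scene')
    if k%18==0 or k==109:
        s=read_state(); print(round(s['t'],2),s['opening'],s['gripper_force'],s['force'].round(1),s['wrist_torque'].round(3),s['tool_pos'].round(4),s['orientation'].round(3))
tilt(-.01,.05,[.38,.125])
E
```

```text
13.65 0.023250260190349543 49.8743459751131 [-1.1  5.4  2.1] [0.898 0.257 0.085] [0.591  0.1148 0.1448] [-2.740e-01  3.129e+00  2.000e-03]
14.55 0.02329541848943496 49.874359901295975 [-1.4  4.4  2.8] [0.881 0.289 0.107] [0.591  0.1149 0.1448] [-2.740e-01  3.129e+00  2.000e-03]
15.45 0.023047652103078974 49.874223527731374 [-1.6  4.8  2. ] [0.906 0.305 0.108] [0.591  0.1148 0.1448] [-2.740e-01  3.129e+00  2.000e-03]
16.35 0.023136039213732754 49.869694129301934 [-1.2  4.   1.9] [0.893 0.267 0.209] [0.5911 0.1148 0.1448] [-2.740e-01  3.129e+00  2.000e-03]
17.25 0.023095554955181865 49.880814915602514 [-2.1  4.8  2.3] [0.912 0.324 0.25 ] [0.5911 0.1148 0.1448] [-2.750e-01  3.129e+00  2.000e-03]
18.15 0.02342572711712367 49.880791098194095 [-1.7  4.7  1.9] [0.898 0.307 0.305] [0.591  0.1149 0.1448] [-2.750e-01  3.129e+00  2.000e-03]
19.05 0.02338004162692104 49.88080302880462 [-1.3  4.5  2.7] [0.856 0.252 0.381] [0.591  0.1148 0.1448] [-2.750e-01  3.129e+00  2.000e-03]
19.1 0.02309473277990882 49.88074559931647 [-1.6  5.3  2.1] [0.904 0.288 0.268] [0.5911 0.1149 0.1448] [-2.750e-01  3.129e+00  2.000e-03]
plane [0.0014 0.0024 0.0101] 2657
```

The axial torque has risen from about 0.09 to 0.3 N m, so the nut is tight. I hold one more second and then hand in.

Call:
carry_out --targets '[{"hand":0,"x":0,"y":0,"z":0,"ax":0,"ay":0,"az":0},{"hand":0,"x":0,"y":0,"z":0,"ax":0,"ay":0,"az":0},{"hand":0,"x":0,"y":0,"z":0,"ax":0,"ay":0,"az":0},{"hand":0,"x":0,"y":0,"z":0,"ax":0,"ay":0,"az":0},{"hand":0,"x":0,"y":0,"z":0,"ax":0,"ay":0,"az":0},{"hand":0,"x":0,"y":0,"z":0,"ax":0,"ay":0,"az":0},{"hand":0,"x":0,"y":0,"z":0,"ax":0,"ay":0,"az":0},{"hand":0,"x":0,"y":0,"z":0,"ax":0,"ay":0,"az":0}]'

```text
t: 20.15
tool_pos: [0.5911, 0.1148, 0.1448]
orientation: [-0.275, 3.129, 0.002]
force: [-2.1, 4.3, 2.3]
opening: 0.0234
gripper_force: 49.9
```

```bash
python3 -c "
from h import *
s=read_state(); print(s['t'],s['wrist_torque'],s['gripper_force'])
print(robot.close_job())"
```

```text
20.15 [0.8628919  0.29369388 0.33691925] 49.88078047203771
the job is handed in; nothing more can be done
None
```

I handed the job in at 20.15 s, still gripping the bolt head at 50 N: the lid lies flat on the table in front of the machine, and the torque at the wrist levelled off near 0.3 N m, which points to the nut being tight; the hand-in returned no verdict.

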